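Charge the hand pressure pump until its indicator pin pops out

ROBOT

A 6-joint arm with a two-finger parallel gripper is mounted at the origin on the work surface; the furniture and walls round the work are solid. World frame = base frame: x ahead of the robot, y to its left, z up, the work surface at z = 0. Lengths are in mm, angles in degrees, forces in N, time in s.
With the tool pointing down it reaches from about 350 to 850 mm from the base axis. Payload 8.1 kg.
Tool frame: the origin (TCP) lies at the very end of the fingers, on their centre line; the grasp point (between the pads) lies 19 mm behind it; z points along the fingers, y is the line along which they close (so a half turn about z gives the same grasp; the last joint's range is limited). The gripper opens to 85 mm and grips with 20 to 120 N. Pads are 22 mm wide; open, the fingers measure 114 mm over their backs; the gripper's body (76 mm by 85 mm) begins 54 mm behind the grasp point. The pads swing forward as they close: fully open they stand 13 mm farther back than shut.
Start: joints at [63.461, 7.471, 85.268, -0, 87.261, -4.893], TCP at [221.305, 557.7, 231.292] pointing down, gripper open.
Joint ranges: [-169.43, 169.43], [-51.17, 129.36], [1.28, 143.12], [-76.62, 256.62], [0, 156.53], [-152.29, 152.29]. Speed limits (degrees/s): [136.94, 136.94, 159.86, 180, 180, 180].

INTERFACE

Orientations are given as [roll, pitch, yaw] about the fixed x, y, z axes, in that order (R = Rz(yaw) Ry(pitch) Rx(roll)).
In Python, from bench import * gives the robot as it stands.
- The arm moves only by the tool play_rows, never from a script. Its argument "increments" is a list of rows, each a list of 3 entries, a list of its own where there are three numbers: the gripper's target within -1 to 1 (fully open at 1, half-way at 0, shut at -1), then the shift along the tool's x, y, z in mm, then the turn about the tool's z in rad. A call has 1 to 12 rows; each row shifts and turns the commanded pose from where the row before left it, along the tool's axes as they then stand; what a row does not reach is not made up. A row lasts 1/12 s, in which the tool goes at most 41.7 mm and 7.16 degrees, less where a joint would pass 70% of its speed; a pose out of reach is approached as far as the arm can. A call is refused whole if a number of a shift passes 41.7 or a number of a turn 0.125, either way. A call with a gripper value outside its range is refused whole. The fingers move at their own pace and stop on an object; "force" is the grip in N (left out, the last holds). Time passes only in rows, so rows that do not move let the fingers close. It gives the time, the measured TCP pose, the force, the opening and the grip force at its end, in the units of the state.
- sense(): the state, without advancing time (a new reading comes with each control period).
- snapshot(name): name is "scene" or "top" or "wrist"; returns a dict with "color" (420x560x3 uint8, red, green, blue), "intrinsics" (3x3 intrinsics, pixels), "k1" (the pictures are not rectified: a ray, as slopes to the right and down, at radius r is drawn at 1 + k1 r^2 times it, then the intrinsics apply), "world_from_camera" (4x4, takes a point from camera to world coordinates). Camera axes: x right, y down, z forward; pixel columns grow to the right and rows downward; lengths in mm; the calibration is good to about 2 mm. A picture is of the moment at which its call begins. There is no depth.
- hand_in(): hands the job in; it is judged then, once.
Trained networks look in a picture, given as the dict that the camera call returned (one of the last four; its "shot" number tells which), for a name from the list of things; names that differ only in an ending like _2 or _b are one class to them, and where a whole thing is asked for, a point or a joint stands for the part that bears it (a point fixed in the world has none). Each returns a list of dicts, best first, with "p" (0 to 1); they miss things now and then, are a little off and sometimes report something else, mostly with a low value. They report only what shows in the picture. A call takes as long as a camera call.
- find_in(query, picture): "xyz" ([x, y, z] in mm, in the coordinates of the camera as it stood for that picture, good to about 4 mm: the middle of the surface that is visible of it).
- regions_of(query, picture): "mask" (420x560 bool, what is visible of it).
- pinpoint(query, picture): "xyz" ([x, y, z] in mm, in the coordinates of the camera as it stood for that picture, good to about 4 mm: a listed point, or the origin of a listed thing).
The state is a dict: "time": time; "joint_pos": joint angles; "qd": joint speeds; "joint_efforts": joint torques, N m; "tool_pos": TCP position; "tcp_rot": TCP orientation; "ft_force": force on the tool from outside, world axes, zero at the start; "wrist_torque": the same for the moment, N m; "finger_gap": finger opening in mm; "grip_force": force on a finger pad.
Only numpy, scipy, OpenCV 4.12 (cv2) and the standard library are available. Lean on these libraries where they do the work, as an engineer would, in place of code of your own. Each camera call takes 0.05 s, during which the arm holds its last target. There are 200 camera calls.

TASK

Charge the small hand pressure pump on the bench: push its vent lever round to the closed stop, then press the plunger down in full strokes, letting it rise each time, until the indicator pin pops fully out. Use the fingertips only: grip and lift nothing, do not touch the indicator pin, leave the pump and the things round it where they stand, and finish with the vent still closed and the plunger up.

Things in the scene. Friction and masses are not known exactly. Their poses are not given: they have to be found in the camera images.
- pump: Hand pressure pump: grey housing 74 x 160 mm, top 80 mm up, on a dark foot plate 102 x 184 x 10 mm; stands loose, 3 kg. Origin: centre of underside; z up, long side along y, front (aluminium plate) to -x, brass hose barb at +x. In a row on top at x = 0: plunger at y = +50 mm, indicator pin at y = 0, vent lever pivot at y = -45 mm.
- plunger_top (a point): Centre of the top of the plunger's black mushroom head (diameter 38 mm, the largest of the three parts on the housing). 133 mm above the bench when up, 109 mm when fully down.
- plunger (a joint): How far the plunger is pressed, m: 0 = up, 0.024 = bottom. Springs back up; takes 3 N at the top, 8 to 10 N at the bottom. With the vent closed each full stroke (at least 20 mm down, then up again to the top) moves the pin out about 7 mm (the first may do less); with the vent open strokes do nothing. 3 to 6 full strokes are needed.
- indicator: The steel indicator pin, upright, 10 mm in diameter, in a small collar at the middle of the housing. Not to be touched.
- indicator_tip (a point): Centre of the pin's top end: 93 mm above the bench when fully in, 131 mm when fully out.
- indicator_travel (a joint): How far the pin is out, m: 0 = fully in, 0.038 = fully out. Starts from 0 to 0.010. Pumping moves it up stepwise to about 0.029, whence it snaps to 0.038 by itself and a dark ring near its foot shows. It stays out.
- vent_lever (a joint): Angle of the vent lever, rad: 0 = fully open, the arm points along the pump's +x; 1.3 = closed stop, the arm nearly along the pump's -y. It turns clockwise seen from above as it closes, starts from 0 to 0.4, and stays where it is left (about 1.4 N at the post moves it).
- lever_pivot (a point): Point on the lever's vertical pivot axis, 100 mm above the bench.
- lever_post (a point): Centre of the top of the lever's black upright finger post, 132 mm above the bench; post diameter 13 mm, 44 mm from the pivot axis. The flat arm under the post has its top at 100 mm.
- sample_cup: White sample cup with a lid, 66 mm wide, 62 mm tall, on the pump's front side. Leave alone. Origin under its centre.
- oil_bottle: Small brown dropper bottle, 29 mm wide, 62 mm tall, behind the pump (its +x side), by the microscope. Leave alone. Origin under its centre.
- timer: Small white lab timer with a sloping face, 66 x 70 mm, 30 mm tall, beyond the pump's plunger end. Leave alone. Origin under its centre.
- dropper: Brown dropper bottle, 35 mm wide, 85 mm tall, close to the pump's front side. Leave alone. Origin under its centre.
- microscope: Tall white and dark microscope, fixed, about 0.4 m tall, close to the left (+y) of the pump, over roughly x 0.31 to 0.68, y -0.29 to -0.08; its stage sticks out to y = -0.29 at 0.19 m up. Leave alone.

How it is judged (in metres and radians):
On the way, in this order (a step that is already met when the one before it is completed fails the run):
1. the vent lever is at its closed stop (value of joint vent_lever above 1.2 rad), for 0.2 s.
2. the indicator pin has popped fully out (value of joint indicator_travel above 0.036 m), for 0.2 s.
At the end, for the whole second after the job is handed in: Vent lever within 0.1 rad of its closed stop, indicator pin within 2 mm of fully out, plunger up (within 3 mm), the pump at rest within 30 mm of where it stood (value of joint vent_lever above 1.2 rad and value of joint indicator_travel above 0.036 m and value of joint plunger below 0.003 m and distance of pump from where it was at the start of the episode below 0.03 m and linear speed of pump below 0.02 m/s); the robot touches nothing.
It fails at once if the pump is lifted or tipped (height (world z) of pump above 0.01 m or angle between pump's own z axis and vertical above 0.12 rad).
It fails at once if the pump is shifted more than 30 mm (distance of pump from where it was at the start of the episode above 0.03 m).
It fails at once if the fingers touch the indicator pin (contact force between the arm and indicator above 0.3 N).
It fails at once if a bystander is shifted or lifted more than 25 mm (distance of any of sample_cup, oil_bottle, timer, dropper from where it was at the start of the episode above 0.025 m).
It also fails if it takes over 54 s, if anything falls off the work surface, if the arm or the gripper's body presses on something with over 40 N, if the wrist force passes 120 N, or if a joint passes its speed limit or range.

## Working session

There is one attempt and no reset: what is moved stays moved. The work goes in short steps, Python scripts to look and compute and a tool call to move; the robot and the scene stay as the last step left them, time stands still between calls to the robot, and variables do not carry over. Pictures are saved under pics/ and viewed, at most 13 in all, crops included, and the job is handed in when it is done.

Besides the shell and the picture viewer there is one more tool, called in YAML: its name, and indented under it one key for each argument. play_rows: Moves the arm, as the interface text tells. Its arguments: {"type":"object","properties":{"increments":{"type":"array","items":{"type":"array"}},"force":{"type":"number"}},"required":["increments"]}

```bash
mkdir -p pics; cat > h.py <<'E'
from bench import *
import numpy as np, cv2
def W(s,p): 
    T=np.array(s["world_from_camera"]); return (T[:3,:3]@np.array(p)+T[:3,3]).round(1)
def pts(s,names,f=pinpoint):
    for n in names:
        r=f(n,s); print(n,[(W(s,d["xyz"]).tolist(),round(d["p"],2)) for d in r[:2]])
E
python3 - <<'E'
from h import *
for c in ["scene","top"]:
    s=snapshot(c); cv2.imwrite(f"pics/{c}0.png",s["color"][:,:,::-1]); print(c)
    pts(s,["pump","plunger_top","indicator_tip","lever_pivot","lever_post","sample_cup","oil_bottle","timer","dropper"])
st=sense(); print({k:st[k] for k in ["time","tool_pos","tcp_rot","finger_gap"]})
E
```

```text
scene
pump [([456.4, -412.9, -2.6], 0.68)]
plunger_top [([415.8, -379.8, 132.3], 0.56)]
indicator_tip [([455.9, -410.1, 90.5], 0.45)]
lever_pivot [([486.9, -442.8, 99.2], 0.97), ([302.5, -344.4, 2.0], 0.46)]
lever_post [([524.7, -415.2, 131.7], 0.72)]
sample_cup [([436.4, -532.8, -2.2], 0.76)]
oil_bottle []
timer [([452.7, -411.8, -0.2], 0.74), ([301.3, -342.4, -1.6], 0.55)]
dropper [([360.3, -428.9, -3.4], 0.72)]
top
pump [([454.6, -412.7, -0.0], 0.69)]
plunger_top [([419.6, -374.1, 134.7], 0.65)]
indicator_tip [([456.7, -408.9, 94.6], 0.42)]
lever_pivot [([485.8, -441.2, 101.7], 0.67)]
lever_post [([526.5, -418.7, 131.6], 0.87), ([524.3, -375.3, 2.6], 0.43)]
sample_cup [([433.0, -533.3, 1.4], 0.7), ([490.0, -442.2, 98.3], 0.65)]
oil_bottle [([526.4, -370.7, 0.8], 0.66)]
timer [([294.9, -351.9, 2.1], 0.87), ([523.5, -368.8, 1.2], 0.5)]
dropper [([363.8, -425.3, -2.5], 0.57)]
{'time': 1.0, 'tool_pos': array([221.3128443 , 557.69598885, 231.28849906]), 'tcp_rot': array([1.79999323e+02, 2.02316612e-03, 1.58354055e+02]), 'finger_gap': 85.6236333712713}
```

View pics/scene0.png

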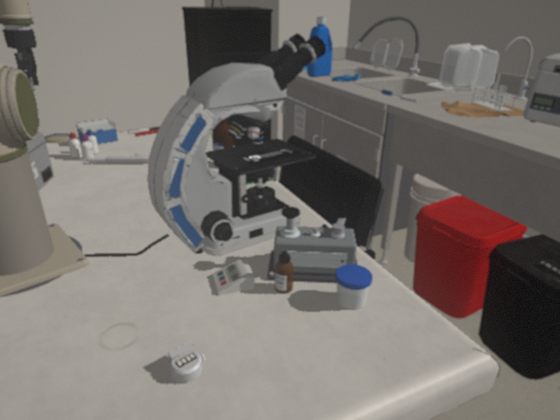

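View pics/top0.png

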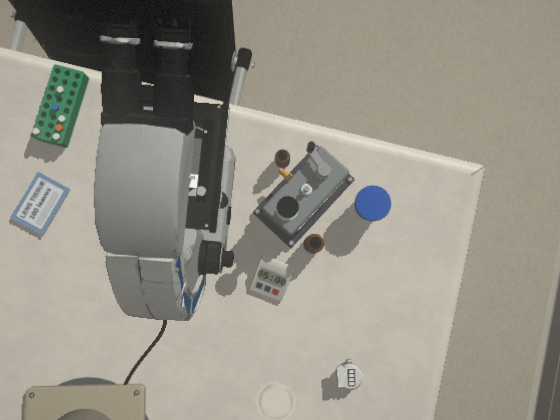

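The pump lies at yaw of about 46°. In the top view the plunger is at px (287,207), the pin at (306,189), the pivot at (322,170) and the post at (311,147), which agrees with the networks. The microscope lies between the arm and the pump, so I'll go over it high and retracted.

play_rows:
  increments:
    - [-1,[0,0,-40],0]
    - [-1,[0,0,-40],0]
    - [-1,[0,0,-40],0.12]
    - [-1,[0,0,-40],0.12]
    - [-1,[0,0,-40],0.12]
    - [-1,[0,0,-40],0.12]
    - [-1,[0,0,0],0.12]
    - [-1,[0,0,0],0.12]
    - [-1,[0,0,0],0.12]
    - [-1,[0,0,0],0.12]
    - [-1,[0,0,0],0.12]
    - [-1,[0,0,0],0.113]

```text
time: 2.0
tool_pos: [221.3, 557.7, 471.3]
tcp_rot: [180.0, 0.0, 89.7]
ft_force: [0.9, -0.1, 0.0]
finger_gap: -0.1
grip_force: 0.0
```

```bash
python3 - <<'E'
from h import *
s=snapshot("wrist"); st=sense(); print({k:np.round(st[k],2).tolist() for k in ["time","joint_pos","tool_pos","tcp_rot","finger_gap"]})
print(np.round(s["world_from_camera"],2).tolist())
s=snapshot("scene"); cv2.imwrite("pics/scene1.png",s["color"][:,:,::-1])
E
```

```text
{'time': 2.05, 'joint_pos': [63.46, 9.8, 57.76, -0.0, 112.44, 64.27], 'tool_pos': [221.32, 557.72, 471.3], 'tcp_rot': [180.0, -0.0, 89.19], 'finger_gap': -0.06}
[[1.0, -0.01, -0.0, 222.43], [-0.01, -0.96, -0.28, 628.27], [-0.0, 0.28, -0.96, 614.26], [0.0, 0.0, 0.0, 1.0]]
```

View pics/scene1.png

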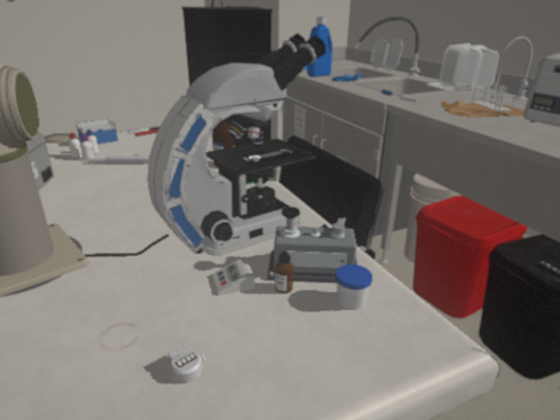

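```bash
python3 - <<'E'
from h import *
s=snapshot("top"); K=s["intrinsics"];T=np.array(s["world_from_camera"]);k=s["k1"]
print(T[:3,3].round())
for px in [(195,130),(195,200),(185,250),(205,250),(190,315),(120,315),(230,258)]:
    d=np.array([(px[0]-K[0][2])/K[0][0],(px[1]-K[1][2])/K[1][1]]); u=d.copy()
    for _ in range(9): u=d/(1+k*(u@u))
    r=T[:3,:3]@np.r_[u,1]
    print(px,[(T[:3,3]+r*(z-T[2,3])/r[2]).round().tolist() for z in (100,250,380)])
E
```

```text
[ 319. -356.  960.]
(195, 130) [[563.0, -216.0, 100.0], [521.0, -240.0, 250.0], [484.0, -262.0, 380.0]]
(195, 200) [[438.0, -216.0, 100.0], [417.0, -240.0, 250.0], [399.0, -262.0, 380.0]]
(185, 250) [[351.0, -199.0, 100.0], [346.0, -226.0, 250.0], [341.0, -250.0, 380.0]]
(205, 250) [[351.0, -233.0, 100.0], [345.0, -255.0, 250.0], [340.0, -273.0, 380.0]]
(190, 315) [[241.0, -208.0, 100.0], [255.0, -234.0, 250.0], [266.0, -256.0, 380.0]]
(120, 315) [[243.0, -89.0, 100.0], [256.0, -136.0, 250.0], [268.0, -176.0, 380.0]]
(230, 258) [[336.0, -276.0, 100.0], [333.0, -290.0, 250.0], [331.0, -302.0, 380.0]]
```

play_rows:
  increments:
    - [-1,[-34,22,-3],0]
    - [-1,[-34,22,-3],0]
    - [-1,[-34,22,-3],0]
    - [-1,[-34,22,-3],0]
    - [-1,[-34,22,-3],0]
    - [-1,[-34,22,-3],0]
    - [-1,[-34,22,-3],0]
    - [-1,[-34,22,-3],0]
    - [-1,[-34,22,-3],0]
    - [-1,[-34,22,-3],0]
    - [-1,[-34,22,-3],0]
    - [-1,[-34,22,-3],0]

```text
time: 3.15
tool_pos: [485.9, 147.8, 507.8]
tcp_rot: [180.0, -0.0, 90.3]
ft_force: [1.3, 0.7, 0.0]
finger_gap: 0.1
grip_force: 0.0
```

play_rows:
  increments:
    - [-1,[-41,5,0],0]
    - [-1,[-41,5,0],0]
    - [-1,[-41,5,0],0]
    - [-1,[-41,5,0],0]
    - [-1,[-41,5,0],0]
    - [-1,[-41,5,0],0]
    - [-1,[-41,5,0],0]
    - [-1,[-41,5,0],0]
    - [-1,[-41,5,0],0]
    - [-1,[-41,5,0],0]
    - [-1,[-41,5,0],0]
    - [-1,[-41,5,0],0]

```text
time: 4.15
tool_pos: [545.0, -344.3, 507.4]
tcp_rot: [180.0, 0.0, 90.3]
ft_force: [1.2, -0.7, 0.2]
finger_gap: -0.1
grip_force: 0.0
```

play_rows:
  increments:
    - [-1,[-30,0,0],0.12]
    - [-1,[0,0,0],0.12]
    - [-1,[0,0,0],0.12]
    - [-1,[0,0,0],0.12]
    - [-1,[0,0,0],0.12]
    - [-1,[0,0,0],0.12]
    - [-1,[0,0,0],0.12]
    - [-1,[0,0,0],0.12]
    - [-1,[0,0,0],0.12]
    - [-1,[0,0,0],0.12]
    - [-1,[0,0,0],0.12]
    - [-1,[0,0,0],0.12]

```text
time: 5.15
tool_pos: [545.3, -372.3, 507.2]
tcp_rot: [-180.0, 0.0, 7.4]
ft_force: [-0.6, -1.3, 0.4]
finger_gap: 0.3
grip_force: 0.0
```

```bash
python3 - <<'E'
from h import *
s=snapshot("wrist"); st=sense(); print({k:np.round(st[k],2).tolist() for k in ["time","joint_pos","tool_pos","tcp_rot","finger_gap"]})
cv2.imwrite("pics/w1.png",s["color"][:,:,::-1])
pts(s,["pump","plunger_top","indicator_tip","lever_pivot","lever_post","oil_bottle"])
s=snapshot("scene"); cv2.imwrite("pics/scene2.png",s["color"][:,:,::-1])
E
```

```text
{'time': 5.2, 'joint_pos': [-38.77, 23.03, 37.99, 0.0, 118.99, 44.35], 'tool_pos': [545.31, -372.32, 507.25], 'tcp_rot': [-180.0, 0.0, 6.88], 'finger_gap': -0.14}
pump [([460.5, -413.0, 4.2], 0.58)]
plunger_top [([420.6, -372.5, 128.6], 0.78)]
indicator_tip [([456.3, -411.4, 90.0], 0.6)]
lever_pivot [([488.4, -444.4, 101.4], 0.94)]
lever_post [([523.7, -419.2, 132.6], 0.87), ([459.6, -410.9, 85.4], 0.65)]
oil_bottle [([529.8, -370.6, -1.1], 0.77)]
```

View pics/scene2.png

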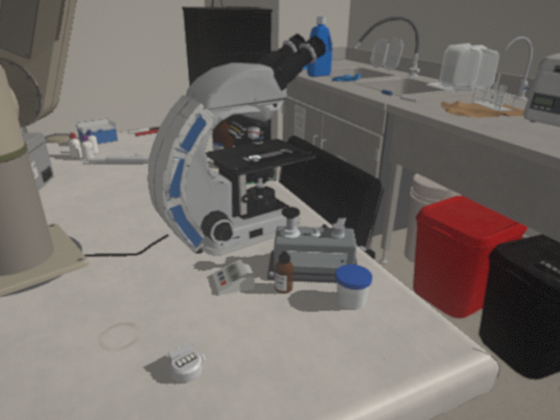

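play_rows:
  increments:
    - [-1,[0,0,0],0.12]
    - [-1,[-9,8,20],0]
    - [-1,[-9,8,20],0]
    - [-1,[0,0,0],0]

```text
time: 5.88
tool_pos: [525.6, -389.1, 461.6]
tcp_rot: [-179.7, 0.4, 0.6]
ft_force: [0.2, 0.7, -2.1]
finger_gap: -0.2
grip_force: 0.0
```

```bash
python3 - <<'E'
from h import *
st=sense(); print({k:np.round(st[k],2).tolist() for k in ["time","joint_pos","tool_pos","tcp_rot"]})
D=[(7.471,85.268,600,231.29),(9.8,57.76,600.01,471.3),(23.03,37.99,660.28,507.25),(*st["joint_pos"][1:3],np.hypot(*st["tool_pos"][:2]),st["tool_pos"][2])]
A=[];b=[]
for a,c,R,z in D:
    a,t=np.radians([a,a+c]); 
    A+=[[np.sin(a),np.sin(t),np.cos(t),1,0],[np.cos(a),np.cos(t),-np.sin(t),0,1]]; b+=[R,z]
x,r,rk,sv=np.linalg.lstsq(np.array(A,float),np.array(b),rcond=None); print("L1,A,B,R0,h-tool",x.round(1),r,sv.round(3))
E
```

```text
{'time': 5.88, 'joint_pos': [-40.98, 19.24, 47.73, -0.04, 113.51, 48.38], 'tool_pos': [525.62, -389.12, 461.6], 'tcp_rot': [-179.71, 0.38, 0.62]}
L1,A,B,R0,h-tool [362.  552.3  62.3   3.9 -38.9] [5.80629617] [3.435 2.812 0.441 0.3   0.08 ]
```

View pics/w1.png

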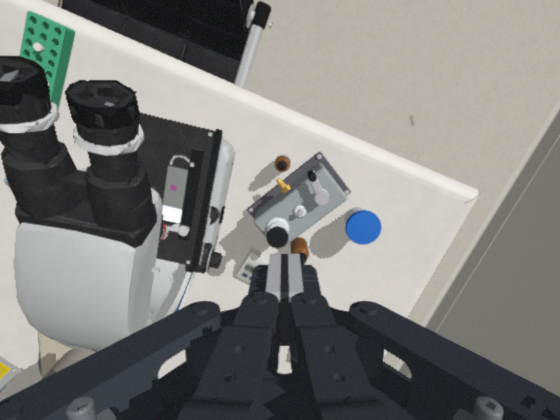

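The wrist picture shows the pump at about (300,200), with the bottle (283,160) behind it and the microscope well to the left. The kinematic fit puts the wrist about 0.4 m above the tip, so it clears the microscope. I'll descend beside the post.

play_rows:
  increments:
    - [-1,[0,0,28],0]
    - [-1,[0,0,28],0]
    - [-1,[0,0,28],0]
    - [-1,[0,0,28],0]
    - [-1,[0,0,28],0]
    - [-1,[0,0,28],0]
    - [-1,[0,0,28],0]
    - [-1,[0,0,28],0]
    - [-1,[0,0,28],0]
    - [-1,[0,0,28],0]
    - [-1,[0,0,24],0]
    - [-1,[0,0,0],0]

```text
time: 6.88
tool_pos: [525.7, -386.3, 157.6]
tcp_rot: [-179.7, 0.4, 0.7]
ft_force: [-1.1, 1.5, -1.1]
finger_gap: 0.2
grip_force: 0.0
```

```bash
python3 - <<'E'
from h import *
st=sense(); print({k:np.round(st[k],2).tolist() for k in ["time","joint_pos","tool_pos","tcp_rot","ft_force"]})
s=snapshot("wrist"); cv2.imwrite("pics/w2.png",s["color"][:,:,::-1])
pts(s,["lever_pivot","lever_post","indicator_tip","plunger_top"])
s=snapshot("top"); pts(s,["lever_pivot","lever_post","plunger_top"])
E
```

```text
{'time': 6.88, 'joint_pos': [-40.82, 18.36, 80.49, 0.01, 81.66, 48.49], 'tool_pos': [525.68, -386.27, 157.63], 'tcp_rot': [-179.65, 0.38, 0.7], 'ft_force': [-1.05, 1.51, -1.14]}
lever_pivot [([492.5, -447.7, 101.0], 0.75)]
lever_post [([524.9, -420.8, 137.1], 0.66)]
indicator_tip []
plunger_top []
lever_pivot [([487.7, -441.6, 100.7], 0.6)]
lever_post [([528.9, -422.8, 132.7], 0.8)]
plunger_top [([420.2, -374.8, 132.7], 0.57)]
```

View pics/w2.png

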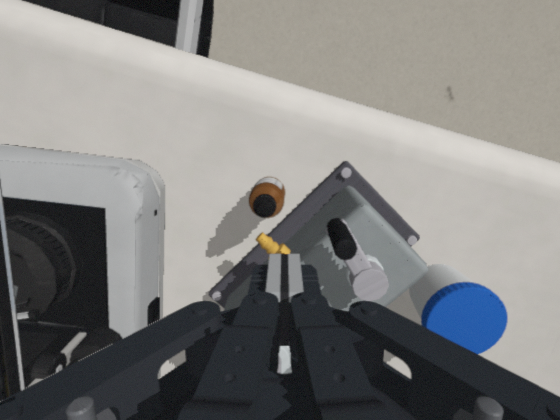

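play_rows:
  increments:
    - [-1,[0,0,16],0]
    - [-1,[0,0,16],0]
    - [-1,[0,0,16],0]
    - [-1,[0,0,0],0]
    - [-1,[1,5,0],0]
    - [-1,[0,5,0],0]
    - [-1,[0,5,0],0]
    - [-1,[0,5,0],0]
    - [-1,[0,5,0],0]
    - [-1,[0,5,0],0]
    - [-1,[0,5,0],0]
    - [-1,[0,5,0],0]

```text
time: 8.33
tool_pos: [528.8, -429.3, 115.5]
tcp_rot: [180.0, -0.0, 0.6]
ft_force: [1.0, 1.5, 0.5]
finger_gap: -0.3
grip_force: 0.8
```

play_rows:
  increments:
    - [-1,[0,4,0],0]
    - [-1,[0,4,0],0]
    - [-1,[0,3,0],0]
    - [-1,[0,2,0],0]
    - [-1,[0,0,0],0]

```text
time: 8.75
tool_pos: [528.6, -441.9, 114.9]
tcp_rot: [-180.0, 0.0, 0.6]
ft_force: [-0.3, -0.2, -0.0]
finger_gap: 0.0
grip_force: 0.1
```

```bash
python3 - <<'E'
from h import *
st=sense(); print({k:np.round(st[k],2).tolist() for k in ["time","tool_pos","tcp_rot","ft_force"]})
s=snapshot("wrist"); cv2.imwrite("pics/w3.png",s["color"][:,:,::-1])
pts(s,["lever_pivot","lever_post","pump"])
s=snapshot("top"); pts(s,["lever_pivot","lever_post","plunger_top"])
E
```

```text
{'time': 8.75, 'tool_pos': [528.61, -441.86, 114.91], 'tcp_rot': [-179.99, 0.04, 0.59], 'ft_force': [-0.31, -0.23, -0.04]}
lever_pivot []
lever_post [([526.1, -462.6, 133.6], 0.67)]
pump [([459.6, -416.9, 3.8], 0.7)]
lever_pivot [([488.9, -442.6, 100.3], 0.97)]
lever_post [([522.6, -368.1, 0.6], 0.55)]
plunger_top []
```

View pics/w3.png

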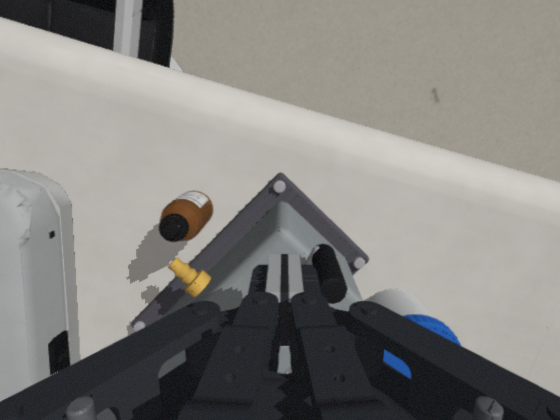

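The post has moved round to about (526,-463), px (328,272), near its stop. I'll push on gently until the force rises.

play_rows:
  increments:
    - [-1,[0,1.5,0],0]
    - [-1,[0,1.5,0],0]
    - [-1,[0,0,0],0]

```text
time: 9.4
tool_pos: [528.9, -443.8, 115.1]
tcp_rot: [-179.9, 0.0, 0.6]
ft_force: [-3.0, 4.0, 1.3]
finger_gap: 0.1
grip_force: 2.2
```

play_rows:
  increments:
    - [-1,[0,1.5,0],0]
    - [-1,[0,0,0],0]
    - [-1,[0,0,0],0]

```text
time: 9.65
tool_pos: [529.0, -444.2, 115.0]
tcp_rot: [-179.8, 0.1, 0.7]
ft_force: [-1.8, 10.0, 3.8]
finger_gap: -0.0
grip_force: 4.6
```

The lever is at its stop with 10 N on it. I'll back off, lift, and go over the plunger.

play_rows:
  increments:
    - [-1,[0,-6,0],0]
    - [-1,[0,-4,0],0]
    - [-1,[0,0,-25],0]
    - [-1,[0,0,-30],0]
    - [-1,[0,0,-5],0]
    - [-1,[-22,-12,0],0]
    - [-1,[-22,-12,0],0]
    - [-1,[-22,-12,0],0]
    - [-1,[-22,-12,0],0]
    - [-1,[-22,-12,0],0]
    - [-1,[0,0,0],0]
    - [-1,[0,0,0],0]

```text
time: 10.65
tool_pos: [417.7, -377.0, 175.6]
tcp_rot: [179.9, -0.0, 0.6]
ft_force: [0.4, 0.2, 0.5]
finger_gap: 0.0
grip_force: 0.0
```

```bash
python3 - <<'E'
from h import *
st=sense(); print({k:np.round(st[k],2).tolist() for k in ["time","tool_pos","tcp_rot","ft_force"]})
s=snapshot("wrist"); cv2.imwrite("pics/w4.png",s["color"][:,:,::-1])
pts(s,["lever_pivot","lever_post","indicator_tip","plunger_top"])
s=snapshot("scene"); cv2.imwrite("pics/scene4.png",cv2.resize(s["color"][150:330,180:420,::-1],None,fx=3,fy=3))
pts(s,["lever_pivot","lever_post","indicator_tip","plunger_top"])
E
```

```text
{'time': 10.65, 'tool_pos': [417.74, -377.02, 175.59], 'tcp_rot': [179.94, -0.04, 0.58], 'ft_force': [0.44, 0.18, 0.54]}
lever_pivot [([490.1, -444.7, 99.4], 0.6)]
lever_post [([524.9, -461.9, 134.7], 0.71)]
indicator_tip [([457.5, -406.1, 93.4], 0.6), ([365.7, -426.6, 1.6], 0.26)]
plunger_top [([423.6, -374.1, 132.2], 0.96)]
lever_pivot [([484.6, -441.4, 100.5], 0.9)]
lever_post [([528.3, -463.8, 130.5], 0.81)]
indicator_tip [([453.8, -408.3, 89.5], 0.38)]
plunger_top [([419.8, -381.4, 134.3], 0.53)]
```

View pics/scene4.png

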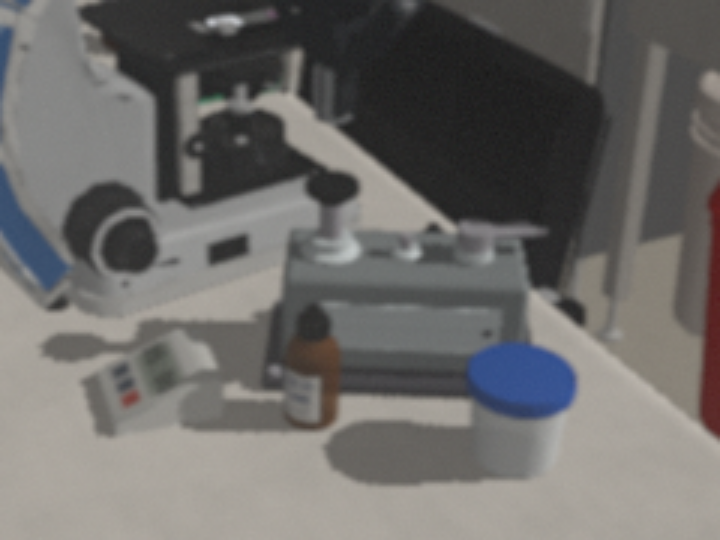

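View pics/w4.png

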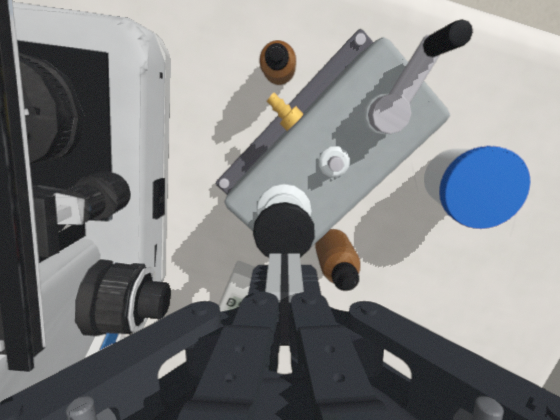

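```bash
python3 - <<'E'
from h import *
s=snapshot("scene");K=np.array(s["intrinsics"]);M=np.linalg.inv(s["world_from_camera"])
for p in [(418,-377,175),(419,-377,133),(528,-464,131),(525,-418,131),(487,-443,100),(527,-371,62)]:
    q=M[:3,:3]@np.array(p)+M[:3,3]; u=q[:2]/q[2]; u=u*(1+s["k1"]*(u@u)); px=K[:2,:2]@u+K[:2,2]; print(p,px.round(),((px-[180,150])*3).round())
E
```

```text
(418, -377, 175) [291. 189.] [332. 118.]
(419, -377, 133) [290. 209.] [331. 178.]
(528, -464, 131) [362. 210.] [545. 180.]
(525, -418, 131) [343. 203.] [489. 158.]
(487, -443, 100) [338. 226.] [475. 229.]
(527, -371, 62) [325. 224.] [434. 222.]
```

The lever arm points to (455,35) and is closed; the plunger head, at (284,230), is right below the fingertips. First stroke.

play_rows:
  increments:
    - [-1,[2,-1,20],0]
    - [-1,[0,0,16],0]
    - [-1,[0,0,6],0]
    - [-1,[0,0,6],0]
    - [-1,[0,0,6],0]
    - [-1,[0,0,6],0]
    - [-1,[0,0,6],0]
    - [-1,[0,0,1.5],0]
    - [-1,[0,0,0],0]
    - [-1,[0,0,0],0]

```text
time: 12.03
tool_pos: [420.5, -376.2, 109.2]
tcp_rot: [180.0, -0.0, 0.6]
ft_force: [-4.1, 4.7, 7.5]
finger_gap: 0.2
grip_force: 3.7
```

play_rows:
  increments:
    - [-1,[0,0,-10],0]
    - [-1,[0,0,-10],0]
    - [-1,[0,0,-10],0]
    - [-1,[0,0,0],0]
    - [-1,[0,0,0],0]
    - [-1,[0,0,8],0]
    - [-1,[0,0,8],0]
    - [-1,[0,0,8],0]
    - [-1,[0,0,6.5],0]
    - [-1,[0,0,0],0]
    - [-1,[0,0,0],0]

```text
time: 12.95
tool_pos: [421.2, -377.1, 108.9]
tcp_rot: [179.9, -0.1, 0.6]
ft_force: [-1.4, 2.8, 18.0]
finger_gap: 0.0
grip_force: 9.5
```

play_rows:
  increments:
    - [-1,[0,0,-10],0]
    - [-1,[0,0,-10],0]
    - [-1,[0,0,-10.5],0]
    - [-1,[0,0,0],0]
    - [-1,[0,0,0],0]
    - [-1,[0,0,8],0]
    - [-1,[0,0,8],0]
    - [-1,[0,0,8],0]
    - [-1,[0,0,6.5],0]
    - [-1,[0,0,0],0]
    - [-1,[0,0,0],0]

```text
time: 13.87
tool_pos: [420.7, -376.5, 108.9]
tcp_rot: [179.9, -0.0, 0.6]
ft_force: [-5.8, 5.6, 22.2]
finger_gap: 0.3
grip_force: 11.5
```

play_rows:
  increments:
    - [-1,[0,0,-10],0]
    - [-1,[0,0,-10],0]
    - [-1,[0,0,-20],0]
    - [-1,[0,0,-20],0]
    - [-1,[0,0,0],0]
    - [-1,[0,0,0],0]

```text
time: 14.37
tool_pos: [420.4, -376.2, 167.0]
tcp_rot: [180.0, -0.0, 0.6]
ft_force: [-0.2, -0.6, -0.7]
finger_gap: 0.1
grip_force: 0.0
```

```bash
python3 - <<'E'
from h import *
st=sense(); print({k:np.round(st[k],2).tolist() for k in ["time","tool_pos","tcp_rot","ft_force"]})
N=["lever_pivot","lever_post","indicator_tip","plunger_top"]
s=snapshot("wrist"); cv2.imwrite("pics/w5.png",s["color"][:,:,::-1]); pts(s,N)
s=snapshot("scene"); pts(s,N); 
E
```

```text
{'time': 14.37, 'tool_pos': [420.44, -376.23, 166.95], 'tcp_rot': [179.98, -0.02, 0.62], 'ft_force': [-0.16, -0.57, -0.68]}
lever_pivot [([490.1, -441.9, 97.2], 0.7)]
lever_post [([530.6, -372.1, 0.6], 0.53)]
indicator_tip [([456.8, -410.4, 115.5], 0.86), ([365.7, -426.1, 3.4], 0.37)]
plunger_top [([420.0, -372.0, 130.1], 0.56)]
lever_pivot [([483.2, -441.8, 100.3], 0.87)]
lever_post [([528.0, -464.2, 133.8], 0.83)]
indicator_tip [([525.0, -464.6, 129.6], 0.72), ([458.2, -410.1, 116.7], 0.55)]
plunger_top [([419.0, -375.6, 131.0], 0.53), ([528.2, -463.9, 134.3], 0.49)]
```

play_rows:
  increments:
    - [-1,[0,0,16],0]
    - [-1,[0,0,12],0]
    - [-1,[0,0,8],0]
    - [-1,[0,0,8],0]
    - [-1,[0,0,8],0]
    - [-1,[0,0,6.5],0]
    - [-1,[0,0,0],0]
    - [-1,[0,0,0],0]

```text
time: 15.53
tool_pos: [420.3, -376.1, 109.4]
tcp_rot: [-180.0, 0.0, 0.6]
ft_force: [-2.8, 2.4, 7.3]
finger_gap: -0.2
grip_force: 3.6
```

play_rows:
  increments:
    - [-1,[0,0,-10],0]
    - [-1,[0,0,-10],0]
    - [-1,[0,0,-20],0]
    - [-1,[0,0,-20],0]
    - [-1,[0,0,0],0]
    - [-1,[0,0,0],0]

```text
time: 16.03
tool_pos: [421.2, -377.0, 170.9]
tcp_rot: [179.8, -0.1, 0.6]
ft_force: [-0.4, 0.2, 0.2]
finger_gap: -0.1
grip_force: 0.0
```

```bash
python3 - <<'E'
from h import *
st=sense(); print({k:np.round(st[k],2).tolist() for k in ["time","tool_pos","tcp_rot","ft_force"]})
N=["lever_pivot","lever_post","indicator_tip","plunger_top"]
s=snapshot("wrist"); cv2.imwrite("pics/w6.png",s["color"][:,:,::-1]); pts(s,N)
s=snapshot("scene"); pts(s,N); cv2.imwrite("pics/s6.png",cv2.resize(s["color"][150:330,180:420,::-1],None,fx=3,fy=3))
E
```

```text
{'time': 16.03, 'tool_pos': [421.23, -377.04, 170.91], 'tcp_rot': [179.85, -0.14, 0.62], 'ft_force': [-0.35, 0.18, 0.15]}
lever_pivot [([490.0, -443.9, 98.6], 0.84)]
lever_post [([526.2, -464.0, 136.4], 0.79), ([456.9, -414.9, 2.0], 0.67)]
indicator_tip [([455.5, -410.9, 128.8], 0.79)]
plunger_top [([422.7, -374.3, 131.7], 0.77), ([300.4, -347.9, 0.3], 0.43)]
lever_pivot [([484.7, -437.6, 96.3], 0.81)]
lever_post [([526.9, -467.0, 133.6], 0.64)]
indicator_tip [([456.7, -411.8, 128.0], 0.41)]
plunger_top [([418.1, -380.2, 133.6], 0.6)]
```

View pics/w6.png

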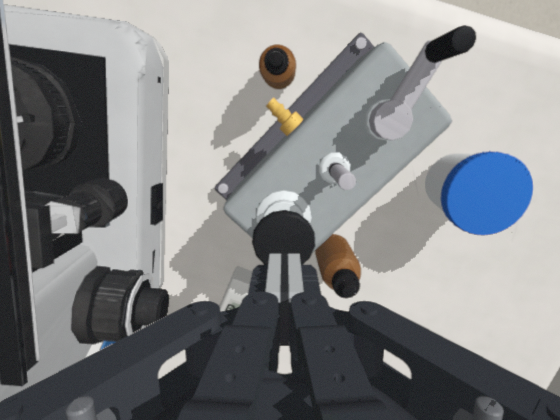

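The pin has clearly risen: its top is at (345,178) and it measures about 128 mm. One more stroke is harmless and settles any doubt.

play_rows:
  increments:
    - [-1,[0,0,18],0]
    - [-1,[0,0,12],0]
    - [-1,[0,0,8],0]
    - [-1,[0,0,8],0]
    - [-1,[0,0,8],0]
    - [-1,[0,0,8],0]
    - [-1,[0,0,0],0]
    - [-1,[0,0,0],0]

```text
time: 17.2
tool_pos: [420.7, -376.5, 108.9]
tcp_rot: [180.0, -0.0, 0.6]
ft_force: [-5.2, 5.8, 17.4]
finger_gap: 0.0
grip_force: 8.8
```

play_rows:
  increments:
    - [-1,[0,0,-10],0]
    - [-1,[0,0,-10],0]
    - [-1,[0,0,-20],0]
    - [-1,[0,0,-20],0]
    - [-1,[0,0,0],0]
    - [-1,[0,0,0],0]

```text
time: 17.7
tool_pos: [421.1, -376.9, 168.0]
tcp_rot: [179.9, -0.1, 0.6]
ft_force: [1.0, -0.1, -1.2]
finger_gap: -0.1
grip_force: 0.0
```

```bash
python3 - <<'E'
from h import *
N=["lever_pivot","lever_post","indicator_tip","plunger_top"]
s=snapshot("wrist"); a=s["color"][:,:,::-1]; pts(s,N)
b=cv2.imread("pics/w6.png")
s=snapshot("scene"); pts(s,N+["pump"])
z=lambda i:cv2.resize(i[130:230,290:390],(400,400),interpolation=cv2.INTER_CUBIC)
cv2.imwrite("pics/cmp.png",np.hstack([z(b),z(a)]))
E
```

```text
lever_pivot [([488.9, -445.6, 98.8], 0.93)]
lever_post []
indicator_tip [([456.0, -412.0, 128.6], 0.71), ([365.4, -424.8, 0.0], 0.5)]
plunger_top [([420.8, -374.5, 129.3], 0.95)]
lever_pivot []
lever_post [([527.4, -462.6, 134.7], 0.81)]
indicator_tip [([456.7, -408.6, 125.5], 0.63)]
plunger_top [([420.5, -377.1, 133.3], 0.76)]
pump [([453.7, -408.3, -2.5], 0.9)]
```

View pics/cmp.png

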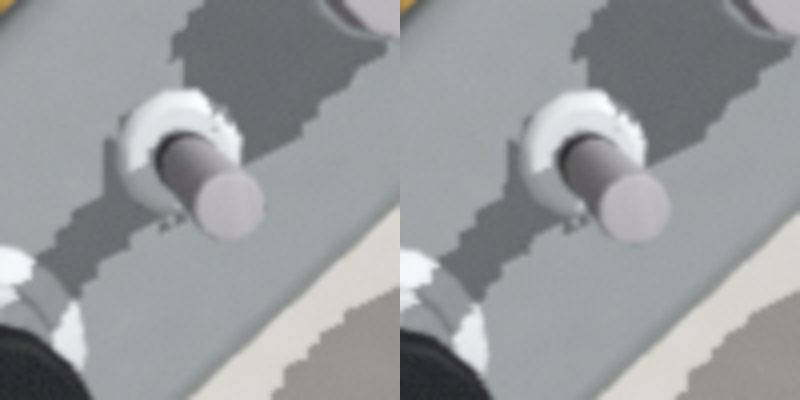

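The dark ring shows at the pin's foot (left panel about (175,140)) and the extra stroke changed nothing, so the pin is fully out. The lever is closed, the plunger is up and the tool is clear.

```bash
python3 -c "
from bench import *
print(hand_in())"
```

```text
the job is handed in; nothing more can be done
None
```

I pushed the vent lever to its closed stop and pressed five full strokes. The indicator pin is fully out with its dark ring showing, the plunger is up and the fingertips are clear; I handed the job in, and the hand-in gave no verdict.

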